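# Index the loupe carriage to the mounted sample and hold the lock pin home

### The job

Lift the guard ring up and off the lock knob of the loupe slide and put it down in the shallow tray. Then pull the knob up to free the pin, slide the carriage by one hole so that the loupe stands over the small cylindrical mounted sample (not over the wide flat block), and let the pin down into that hole until it is fully home. Finish while still gripping the knob with the pin held home; do not overshoot the hole, and leave the sample, the flat block and the dropper bottle undisturbed.

Things in the scene. Friction and masses are not known exactly. Their poses are not given: they have to be found in the camera images.
- index_rail: Loupe slide's fixed base: plate 130 x 350 x 8 mm, two grey end posts (tops 84 mm up) and a square steel tube 24 x 24 x 290 mm along its y axis at x = +30 mm, top 74 mm up, with five 10 mm lock holes on top at y = -100, -50, 0, 50, 100 mm. Origin: centre of underside, on the table; z up; +x points away from the robot, turned up to 0.3 rad. Samples lie at x = -30, y = +-50 mm, either way round.
- carriage (a joint): Position (m) of the grey carriage (sleeve 50 x 50 mm, top 80 mm above the table) along the base's +y axis. It starts at 0, locked in the middle hole; the adjoining holes are at +0.05 and -0.05, end stops at +-0.105. Friction about 1.5 N. The lock knob and the loupe ride on it.
- loupe_axis (a point): Centre of the lower rim of the black loupe (37 mm across, 33 mm high) on the front bracket of the carriage, 42 mm above the table. It lies 60 mm in the base's -x direction from the knob's axis, so it passes above the samples' centres.
- plunger (a joint): Height (m) the spring lock plunger is pulled up: 0 = pin fully home, 0.009 = tip just clear of the tube, 0.016 = upper stop. The spring presses down with 4.5 N (home) to 7 N (up); let go between holes, the pin rides on the tube and drops into the next hole met. The 8 mm round-nosed pin has 1 mm play each side; the carriage cannot slide while it is home.
- lock_knob: Round black knob on top of the plunger, 26 mm in diameter and 30 mm high, axis upright; home, it spans 98 to 128 mm above the table. Origin: centre of its underside; z up. It is hidden inside the guard ring at first. It is centred on the tube's axis and moves with the carriage and plunger.
- knob_center (a point): Point on the knob's axis at the height to grip it, 17 mm above the knob's underside (115 mm above the table when home).
- guard_ring: Loose plain aluminium ring (a short tube open at both ends), 42 mm outer diameter, 33 mm bore, 55 mm high, 90 g. It stands on the carriage's top round the lock knob, from 80 to 135 mm above the table; it has to be lifted at least 50 mm to clear the knob. Origin: centre of its underside; z along its axis.
- guard_center (a point): Centre of the guard ring, half-way up (27.5 mm above its underside).
- tray: Fixed shallow open aluminium tray, 110 (x) x 130 (y) x 18 mm, walls and floor 3 mm, to the right of the slide. Origin: centre of its underside, on the table; z up.
- sample: Mounted sample: small brown cylinder 30 mm in diameter and 19 mm high, loose on the slide's plate under one of the two holes next to the middle one. Origin: centre of its underside, 8 mm above the table.
- flat_block: Reference block: wide flat pale metal disc 50 mm in diameter and 10 mm thick, loose on the plate under the other hole next to the middle one. Origin: centre of its underside.
- dropper: Bystander: brown dropper bottle 37 mm across and 94 mm high, standing loose on the table behind the tray. Just behind it, about 0.65 m ahead of the robot and 0.2 m to its right, stands a fixed green hand press, 0.3 m high: swing the arm round in front of it. Origin: centre of its underside.

How it is judged (in metres and radians):
On the way, in this order (a step that is already met when the one before it is completed fails the run):
1. the guard ring has been put down and let go in the tray (x of guard_center in the frame of tray between -0.04 and 0.04 m and y of guard_center in the frame of tray between -0.05 and 0.05 m and z of guard_center in the frame of tray below 0.04 m and contact force between the fingers and guard_ring below 0.1 N and linear speed of guard_ring below 0.03 m/s), for 0.2 s.
2. the pin is pulled clear of the middle hole before the carriage slides (value of joint plunger above 0.009 m and value of joint carriage between -0.006 and 0.006 m), for 0.05 s.
At the end, for the whole second after the job is handed in: The loupe's axis is within 5 mm of the mounted sample's, the pin is home within 2 mm in the hole there, the fingers still grip the knob (over 2 N), and the guard ring lies at rest in the tray (its centre within 40 x 50 mm of the tray's middle and under 40 mm high), not touched by the fingers (all of step 1 and horizontal distance between loupe_axis and sample below 0.005 m and value of joint plunger below 0.002 m and contact force between the fingers and lock_knob above 2 N and distance of sample from where it was at the start of the episode below 0.01 m); the arm keeps its last pose, push and grip.
It fails at once if the carriage is pushed well past the next hole (value of joint carriage above 0.07 m or value of joint carriage below -0.07 m).
It fails at once if the mounted sample, the flat block or the dropper bottle is shifted by more than 10 mm or the bottle tipped (distance of any of sample, flat_block, dropper from where it was at the start of the episode above 0.01 m or angle between dropper's own z axis and vertical above 0.3 rad).
It also fails if it takes over 61 s, if anything falls off the work surface, if the arm or the gripper's body presses on something with over 40 N, if the wrist force passes 120 N, or if a joint passes its speed limit or range.

### The arm

A 7-joint arm with a two-finger parallel gripper is mounted at the origin on a cart in front of the work surface, level with it; the furniture and walls round the work are solid. World frame = base frame: x ahead of the robot, y to its left, z up, the work surface at z = 0. Lengths are in m, angles in degrees, forces in N, time in s.
With the tool pointing down it reaches from about 0.4 to 0.85 m from the base axis. Payload 4.4 kg.
Tool frame: the origin (TCP) lies midway between the tips of the shut fingers; the grasp point (between the pads) lies 19 mm behind it; z points along the fingers, y is the line along which they close (so a half turn about z gives the same grasp; the last joint's range is limited). The gripper opens to 94 mm and grips with 3 to 60 N. Pads are 16 mm wide; open, the fingers measure 119 mm over their backs; the gripper's body (75 mm by 177 mm) begins 78 mm behind the grasp point.
Start: joints at [60.115, 36.005, 2.206, 86.941, -1.547, 57.084, -1.146], TCP at [0.286, -0.584, 0.205] pointing down, gripper open.
Joint ranges: [-175.42, 175.42], [-21.48, 121.26], [-71.46, 75.88], [10.55, 141.38], [-63.04, 243.04], [13.31, 113.54], [-168.57, 168.57]. Speed limits (degrees/s): [147.25, 147.25, 180, 180, 180, 180, 180].

### API

Orientations are given as [roll, pitch, yaw] about the fixed x, y, z axes, in that order (R = Rz(yaw) Ry(pitch) Rx(roll)).
In Python, from plant import r, imaging gives the robot as it stands. The module is installed in compiled form; this text tells all that it offers.
- The arm moves only by the tool arm_command, never from a script. Its argument "motion" is a list of rows, each an object with "gripper": the opening, from 0 (shut) to 1 (fully open); "translation": the shift along the tool's x, y, z in cm, a list of three; "twist": the turn about the tool's z in rad. A call has 1 to 12 rows; each row is the pose to reach, as a shift and turn from the pose commanded when the call began, along the tool's axes at that moment; what a row does not reach only later rows make up. A row lasts 1/8 s, in which the tool goes at most 62.5 mm and 10.7 degrees, less where a joint would pass 70% of its speed; a pose out of reach is approached as far as the arm can. A call with a gripper value outside its range is refused whole. The fingers move at their own pace and stop on an object; the grip force is fixed at half the most. Time passes only in rows, so rows that repeat a pose let the fingers close. It gives the time, the measured TCP pose, the force, the opening and the grip force at its end, in the units of the state.
- r.sense(): the state, without advancing time (a new reading comes with each control period).
- imaging.grab_frame(name): name is "scene" or "top" or "wrist"; returns a dict with "img" (384x512x3 uint8, blue, green, red), "fov_y" (degrees; the focal length in pixels is half the picture's height over the tangent of half this angle, whatever the lens; pixels are square), "cx", "cy" (the principal point, pixels), "pose" (4x4, takes a point from camera to world coordinates); the wrist camera has in their place "T_tool_cam" (4x4, takes a point from camera to tool coordinates, whose origin is the TCP and whose axes are the flange's). Camera axes: x right, y up, looking along -z (the intrinsics and any distortion apply to the point x, -y, -z); pixel columns grow to the right and rows downward; lengths in m; the calibration is good to about 2 mm. A picture is of the moment at which its call begins: read the wrist's pose just before it. There is no depth.
- r.close_job(): hands the job in; it is judged then, once.
Trained networks look in a picture, given as the dict that the camera call returned (one of the last four; its "shot" number tells which), for a name from the list of things; names that differ only in an ending like _2 or _b are one class to them, and where a whole thing is asked for, a point or a joint stands for the part that bears it (a point fixed in the world has none). Each returns a list of dicts, best first, with "conf" (0 to 1); they miss things now and then, are a little off and sometimes report something else, mostly with a low value. They report only what shows in the picture. A call takes as long as a camera call.
- imaging.look_for(thing, picture): "at" ([x, y, z] in m, in world coordinates, good to about 4 mm: the middle of the surface that is visible of it).
- imaging.pinpoint(thing, picture): "at" ([x, y, z] in m, in world coordinates, good to about 4 mm: a listed point, or the origin of a listed thing).
The state is a dict: "time": time; "qpos": joint angles; "joint_velocities": joint speeds; "effort": joint torques, N m; "eef_pos": TCP position; "tcp_rot": TCP orientation; "contact_force": force on the tool from outside, world axes, zero at the start; "moment": the same for the moment, N m; "gripper_width": finger opening in m; "grasp_force": force on a finger pad.
Only numpy, scipy, OpenCV 4.12 (cv2) and the standard library are available. Lean on these libraries where they do the work, as an engineer would, in place of code of your own. Each camera call takes 0.05 s, during which the arm holds its last target. There are 200 camera calls.

## Working session

There is one attempt and no reset: what is moved stays moved. The work goes in short steps, Python scripts to look and compute and a tool call to move; the robot and the scene stay as the last step left them, time stands still between calls to the robot, and variables do not carry over. Pictures are saved under pics/ and viewed, at most 10 in all, crops included, and the job is handed in when it is done.

Besides the shell and the picture viewer there is one more tool, called after ">>>" as name(argument=value, ...) on one line, values as JSON. arm_command: Moves the arm, as the interface text tells. Its arguments: {"type":"object","properties":{"motion":{"type":"array"}},"required":["motion"]}

```bash
mkdir -p pics; python3 - <<'E'
from plant import r, imaging
import cv2
s=r.sense();print({k:s[k] for k in('time','eef_pos','tcp_rot','gripper_width','contact_force')})
for n in('top','scene'):
    p=imaging.grab_frame(n);cv2.imwrite(f'pics/{n}0.png',p['img'])
    print(n,{k:v for k,v in p.items() if k!='img'})
    for t in('guard_center','guard_ring','tray','sample','flat_block','dropper','index_rail','loupe_axis'):
        print(t,[(d['at'],round(d['conf'],2)) for d in imaging.pinpoint(t,p)[:2]])
E
```

```text
{'time': 0.0, 'eef_pos': array([ 0.2858446 , -0.58303331,  0.20454697]), 'tcp_rot': array([-1.79890776e+02,  1.50970933e-03,  2.61137512e+01]), 'gripper_width': 0.09379875544809628, 'contact_force': array([-0.25026068, -0.27153748, -0.74340966])}
top {'fov_y': 52.37327564600131, 'cx': 256.2172790929248, 'cy': 190.19526397424158, 'pose': array([[ 0.00452598,  0.98912354, -0.14701749,  0.40782211],
       [-0.99990658,  0.00637265,  0.01209236, -0.05450307],
       [ 0.01289773,  0.14694903,  0.98905997,  0.95914373],
       [ 0.        ,  0.        ,  0.        ,  1.        ]]), 'shot': 1}
guard_center [([0.5059, 0.1591, 0.1116], 0.69)]
guard_ring [([0.4462, 0.1511, 0.0426], 0.62), ([0.5065, 0.1592, 0.0827], 0.55)]
tray [([0.4488, -0.3446, -0.0018], 0.65)]
sample [([0.4387, 0.2001, 0.0097], 0.5)]
flat_block [([0.4558, 0.1033, 0.005], 0.68)]
dropper [([0.6203, -0.226, -0.002], 0.58)]
index_rail [([0.4759, 0.1576, 0.005], 0.59)]
loupe_axis [([0.4467, 0.1506, 0.0406], 0.95), ([0.4505, -0.3475, -0.0041], 0.37)]
scene {'fov_y': 45.86310627873437, 'cx': 257.6240115726232, 'cy': 192.05765852360904, 'pose': array([[-0.79409847,  0.40045788, -0.45721013,  0.0952705 ],
       [-0.60765313, -0.53900793,  0.58329077,  0.475352  ],
       [-0.0128565 ,  0.74101548,  0.67136486,  0.75808812],
       [ 0.        ,  0.        ,  0.        ,  1.        ]]), 'shot': 2}
guard_center [([0.5104, 0.16, 0.1079], 0.79)]
guard_ring [([0.5059, 0.161, 0.0814], 0.66), ([0.4759, 0.1575, 0.0011], 0.48)]
tray [([0.4554, -0.3403, -0.0028], 0.82)]
sample [([0.4381, 0.2044, 0.0115], 0.78)]
flat_block [([0.4495, 0.0988, 0.0089], 0.79), ([0.4545, -0.3426, -0.0017], 0.25)]
dropper [([0.6212, -0.2308, -0.0005], 0.93)]
index_rail [([0.4746, 0.1564, -0.0032], 0.59)]
loupe_axis [([0.4437, 0.152, 0.0415], 0.83)]
```

View pics/top0.png

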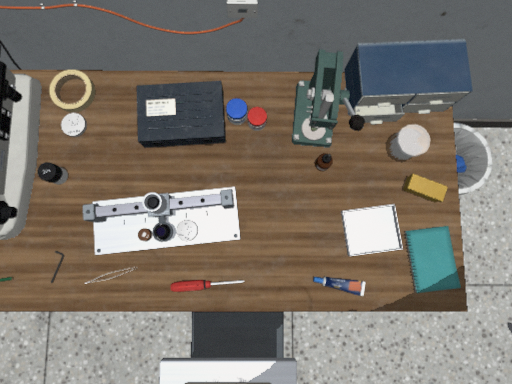

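View pics/scene0.png

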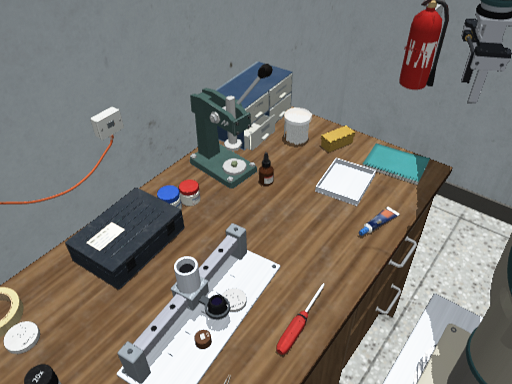

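The top picture shows the ring at (153,202), the loupe at (163,232), the brown sample at (145,235) on the +y side and the flat block at (187,230) on the -y side. Base yaw is about 0.14 rad, so the carriage goes to +0.05. The scene view agrees: the tray is empty at (346,181) and the bottle is at (266,170).

```bash
cat > h.py <<'E'
from plant import r, imaging
import numpy as np, cv2
from scipy.spatial.transform import Rotation as R
def to(p,yaw=None):
    s=r.sense();M=R.from_euler('xyz',s['tcp_rot'],degrees=True)
    d=M.inv().apply(np.array(p)-s['eef_pos'])*100
    tw=0 if yaw is None else -np.radians((yaw-s['tcp_rot'][2]+90)%180-90)
    print('cm',d.round(2),'twist',round(tw,3))
def st():
    s=r.sense();print(s['time'],s['eef_pos'].round(4),s['tcp_rot'].round(2),'F',s['contact_force'].round(1),'w',round(s['gripper_width'],4),'g',round(s['grasp_force'],1))
E
python3 -c "
from h import *
to([.508,.16,.25],8)"
```

```text
cm [ 52.65 -57.01  -4.45] twist 0.316
```

>>> arm_command(motion=[{"gripper": 1, "translation": [4, -4.4, -4.4], "twist": 0.05}, {"gripper": 1, "translation": [8.5, -9.2, -4.4], "twist": 0.1}, {"gripper": 1, "translation": [13, -14, -4.4], "twist": 0.15}, {"gripper": 1, "translation": [17.5, -19, -4.4], "twist": 0.2}, {"gripper": 1, "translation": [22, -23.8, -4.4], "twist": 0.25}, {"gripper": 1, "translation": [26.5, -28.6, -4.4], "twist": 0.3}, {"gripper": 1, "translation": [31, -33.5, -4.4], "twist": 0.316}, {"gripper": 1, "translation": [35.5, -38.4, -4.4], "twist": 0.316}, {"gripper": 1, "translation": [40, -43.3, -4.4], "twist": 0.316}, {"gripper": 1, "translation": [44.5, -48.2, -4.4], "twist": 0.316}, {"gripper": 1, "translation": [48.6, -52.6, -4.4], "twist": 0.316}, {"gripper": 1, "translation": [51, -55.2, -4.4], "twist": 0.316}])

```text
time: 2.4
eef_pos: [0.4977, 0.1249, 0.2498]
tcp_rot: [180.0, -0.1, 8.0]
contact_force: [1.0, -0.7, 0.6]
gripper_width: 0.0941
grasp_force: 0.0
```

```bash
python3 - <<'E'
from h import *
st();s=r.sense()
p=imaging.grab_frame('wrist');cv2.imwrite('pics/w1.png',p['img']);print(p['fov_y'],p['T_tool_cam'].round(3))
for t in('guard_center','sample','flat_block','loupe_axis'):
    print(t,[(d['at'],round(d['conf'],2)) for d in imaging.pinpoint(t,p)[:2]])
to([.508,.16,.25],8)
E
```

```text
2.4 [0.4977 0.1249 0.2498] [ 1.7999e+02 -6.0000e-02  8.0000e+00] F [ 1.  -0.7  0.6] w 0.0941 g 0.0
58.68030601443776 [[ 0.     0.971  0.24   0.07 ]
 [ 1.    -0.    -0.     0.001]
 [-0.     0.24  -0.971 -0.178]
 [ 0.     0.     0.     1.   ]]
guard_center [([0.5086, 0.1598, 0.1067], 0.84)]
sample [([0.4466, 0.2007, 0.0063], 0.62)]
flat_block [([0.4518, 0.101, 0.0138], 0.96)]
loupe_axis [([0.4462, 0.1536, 0.0435], 0.98)]
cm [ 1.63 -3.57 -0.07] twist 0.0
```

View pics/w1.png

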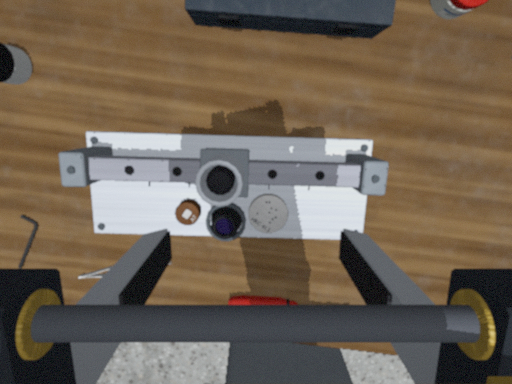

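The wrist picture shows the ring's top centre at about (220,181), the tube holes at (129,170), (177,171), (272,174) and (320,176), and the sample at (187,212). The tilt of the hole line puts the base yaw near 6.3°.

```bash
python3 - <<'E'
from h import *
s=r.sense();p=imaging.grab_frame('wrist')
T=np.eye(4);T[:3,:3]=R.from_euler('xyz',s['tcp_rot'],degrees=True).as_matrix();T[:3,3]=s['eef_pos'];T=T@p['T_tool_cam']
f=192/np.tan(np.radians(p['fov_y']/2));print(p.get('cx'),p.get('cy'),[k for k in p])
def px(u,v,z):
    d=T[:3,:3]@[(u-p['cx'])/f,-(v-p['cy'])/f,-1];return T[:3,3]+d*(z-T[2,3])/d[2]
H=[px(*a,.074) for a in((129,170),(177,171),(272,174),(320,176))]
print(np.round(H,4),'ring',px(220,181,.135).round(4),'sample',px(187,212,.027).round(4),'flat',px(268,213,.018).round(4))
m=np.mean(H,0);v=H[3]+H[2]-H[0]-H[1];print('mid',m.round(4),'len',np.linalg.norm(H[3]-H[0]),'yaw',np.degrees(np.arctan2(v[0],-v[1])))
to([m[0],m[1],.25],6.3)
E
```

```text
254.93835076698363 201.00081252240386 ['img', 'fov_y', 'cx', 'cy', 'T_tool_cam', 'shot']
[[0.4944 0.2534 0.074 ]
 [0.5003 0.2038 0.074 ]
 [0.511  0.1052 0.074 ]
 [0.516  0.0551 0.074 ]] ring [0.5082 0.1536 0.135 ] sample [0.443  0.1971 0.027 ] flat [0.453  0.0985 0.018 ]
mid [0.5054 0.1544 0.074 ] len 0.19948783289958502 yaw 6.203988207714859
cm [ 1.3  -3.13 -0.06] twist 0.028
```

>>> arm_command(motion=[{"gripper": 1, "translation": [1.4, -3.2, 0], "twist": 0.03}, {"gripper": 1, "translation": [1.4, -3.2, 3], "twist": 0.03}, {"gripper": 1, "translation": [1.4, -3.2, 5], "twist": 0.03}, {"gripper": 1, "translation": [1.4, -3.2, 5], "twist": 0.03}])

```text
time: 3.2
eef_pos: [0.5055, 0.1543, 0.1985]
tcp_rot: [179.9, 0.2, 6.1]
contact_force: [0.3, 0.2, 0.1]
gripper_width: 0.0941
grasp_force: 0.0
```

```bash
python3 - <<'E'
from h import *
st();p=imaging.grab_frame('wrist');cv2.imwrite('pics/w2.png',p['img'])
for t in('guard_center','sample','loupe_axis'):
    print(t,[(d['at'],round(d['conf'],2)) for d in imaging.pinpoint(t,p)[:2]])
E
```

```text
3.2 [0.5055 0.1543 0.1985] [179.92   0.18   6.12] F [0.3 0.2 0.1] w 0.0941 g 0.0
guard_center [([0.5072, 0.1555, 0.1054], 0.89)]
sample [([0.4456, 0.2013, 0.0072], 0.89)]
loupe_axis [([0.449, 0.1551, 0.0421], 0.95)]
```

View pics/w2.png

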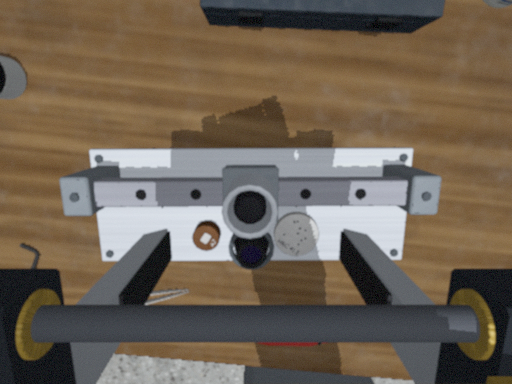

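The rail now lies level in the picture, with the ring centre at (249,211) and the holes symmetric about column 250.5. That is about 3 mm to tool -y and 2.5 mm to tool +x.

>>> arm_command(motion=[{"gripper": 1, "translation": [0.25, -0.3, 1], "twist": 0}, {"gripper": 1, "translation": [0.25, -0.3, 4], "twist": 0}, {"gripper": 1, "translation": [0.25, -0.3, 7], "twist": 0}, {"gripper": 1, "translation": [0.25, -0.3, 9.5], "twist": 0}, {"gripper": 1, "translation": [0.25, -0.3, 10], "twist": 0}, {"gripper": 0.35, "translation": [0.25, -0.3, 10], "twist": 0}, {"gripper": 0.35, "translation": [0.25, -0.3, 10], "twist": 0}, {"gripper": 0.35, "translation": [0.25, -0.3, 10], "twist": 0}, {"gripper": 0.35, "translation": [0.25, -0.3, 10], "twist": 0}, {"gripper": 0.35, "translation": [0.25, -0.3, 10], "twist": 0}, {"gripper": 0.35, "translation": [0.25, -0.3, 10], "twist": 0}, {"gripper": 0.35, "translation": [0.25, -0.3, 10], "twist": 0}])

```text
time: 4.9
eef_pos: [0.5087, 0.1599, 0.0997]
tcp_rot: [180.0, -0.0, 6.3]
contact_force: [-0.6, -1.3, 2.4]
gripper_width: 0.0421
grasp_force: 30.0
```

>>> arm_command(motion=[{"gripper": 0.2, "translation": [0, 0, -1], "twist": 0}, {"gripper": 0.2, "translation": [0, 0, -3], "twist": 0}, {"gripper": 0.2, "translation": [0, 0, -5.5], "twist": 0}, {"gripper": 0.2, "translation": [0, 0, -8], "twist": 0}, {"gripper": 0.2, "translation": [0, 0, -10], "twist": 0}, {"gripper": 0.2, "translation": [0, 0, -12], "twist": 0}, {"gripper": 0.2, "translation": [0, 0, -12], "twist": 0}])

```text
time: 5.78
eef_pos: [0.5096, 0.1603, 0.2211]
tcp_rot: [-179.9, -0.2, 6.3]
contact_force: [0.4, 0.4, -0.8]
gripper_width: 0.0422
grasp_force: 30.0
```

```bash
python3 - <<'E'
from h import *
st();p=imaging.grab_frame('scene');cv2.imwrite('pics/s2.png',p['img'][60:,:])
for t in('knob_center','lock_knob','guard_center','loupe_axis','tray'):
    print(t,[(d['at'],round(d['conf'],2)) for d in imaging.pinpoint(t,p)[:2]])
to([.452,-.342,.22],6.3)
E
```

```text
5.775 [0.5096 0.1603 0.2211] [-179.95   -0.2     6.29] F [ 0.4  0.4 -0.8] w 0.0422 g 30.0
knob_center [([0.501, 0.1597, 0.1178], 0.74)]
lock_knob [([0.506, 0.16, 0.0992], 0.8), ([0.4438, 0.1502, 0.0376], 0.65)]
guard_center [([0.5088, 0.161, 0.2299], 0.67)]
loupe_axis [([0.444, 0.15, 0.0423], 0.74)]
tray [([0.451, -0.3428, -0.0007], 0.88)]
cm [-11.07  49.25  -0.1 ] twist -0.0
```

View pics/s2.png

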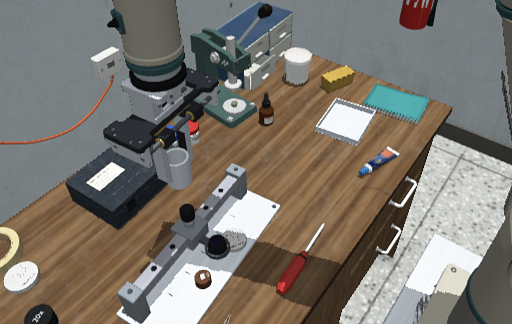

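The ring is held clear at (178,167) in the crop, the bare knob shows at (187,213), and the tray and bottle are untouched. Next, over to the tray.

>>> arm_command(motion=[{"gripper": 0.2, "translation": [-0.8, 3.5, 0], "twist": 0}, {"gripper": 0.2, "translation": [-1.8, 8, 0], "twist": 0}, {"gripper": 0.2, "translation": [-2.9, 13, 0], "twist": 0}, {"gripper": 0.2, "translation": [-4, 18, 0], "twist": 0}, {"gripper": 0.2, "translation": [-5.2, 23, 0], "twist": 0}, {"gripper": 0.2, "translation": [-6.3, 28, 0], "twist": 0}, {"gripper": 0.2, "translation": [-7.4, 33, 0], "twist": 0}, {"gripper": 0.2, "translation": [-8.5, 38, 0], "twist": 0}, {"gripper": 0.2, "translation": [-9.7, 43, 0], "twist": 0}, {"gripper": 0.2, "translation": [-10.5, 47, 2], "twist": 0}, {"gripper": 0.2, "translation": [-11.1, 49.3, 5], "twist": 0}, {"gripper": 0.2, "translation": [-11.1, 49.3, 8], "twist": 0}])

```text
time: 7.58
eef_pos: [0.4511, -0.345, 0.138]
tcp_rot: [179.9, 0.0, 6.1]
contact_force: [0.1, 0.3, -1.0]
gripper_width: 0.0423
grasp_force: 30.0
```

```bash
python3 - <<'E'
from h import *
st();to([.452,-.342,.024],6.3)
E
```

```text
7.575 [ 0.4511 -0.345   0.138 ] [1.7994e+02 4.0000e-02 6.0600e+00] F [ 0.1  0.3 -1. ] w 0.0423 g 30.0
cm [ 0.13 -0.31 11.4 ] twist -0.004
```

>>> arm_command(motion=[{"gripper": 0.2, "translation": [0, -0.2, 3], "twist": 0}, {"gripper": 0.2, "translation": [0, -0.2, 6], "twist": 0}, {"gripper": 0.2, "translation": [0, -0.2, 8.5], "twist": 0}, {"gripper": 0.2, "translation": [0, -0.2, 10], "twist": 0}, {"gripper": 0.2, "translation": [0, -0.2, 11], "twist": 0}, {"gripper": 0.2, "translation": [0, -0.2, 11.4], "twist": 0}, {"gripper": 0.2, "translation": [0, -0.2, 11.4], "twist": 0}])

```text
time: 8.45
eef_pos: [0.4524, -0.3405, 0.0258]
tcp_rot: [180.0, -0.0, 6.3]
contact_force: [0.4, -0.2, -0.7]
gripper_width: 0.0421
grasp_force: 30.0
```

>>> arm_command(motion=[{"gripper": 0.2, "translation": [0, 0, 0.25], "twist": 0}, {"gripper": 0.2, "translation": [0, 0, 0.25], "twist": 0}, {"gripper": 0.6, "translation": [0, 0, 0.25], "twist": 0}, {"gripper": 0.7, "translation": [0, 0, 0.25], "twist": 0}, {"gripper": 0.7, "translation": [0, 0, 0.25], "twist": 0}, {"gripper": 0.7, "translation": [0, 0, -1.5], "twist": 0}, {"gripper": 0.7, "translation": [0, 0, -5], "twist": 0}, {"gripper": 0.7, "translation": [0, 0, -10], "twist": 0}, {"gripper": 0.7, "translation": [0, 0, -15], "twist": 0}, {"gripper": 0.7, "translation": [0, 0, -18], "twist": 0}, {"gripper": 0.7, "translation": [0, 0, -18], "twist": 0}])

```text
time: 9.82
eef_pos: [0.4536, -0.3414, 0.2091]
tcp_rot: [179.7, -0.3, 6.3]
contact_force: [-0.3, -0.2, -0.7]
gripper_width: 0.0659
grasp_force: 0.0
```

```bash
python3 - <<'E'
from h import *
st();p=imaging.grab_frame('scene')
for t in('guard_center','tray','knob_center','dropper'):
    print(t,[(d['at'],round(d['conf'],2)) for d in imaging.pinpoint(t,p)[:2]])
p=imaging.grab_frame('top');print([(d['at'],round(d['conf'],2)) for d in imaging.pinpoint('lock_knob',p)[:2]])
to([.508,.159,.205],6.3)
E
```

```text
9.825 [ 0.4536 -0.3414  0.2091] [179.75  -0.29   6.29] F [-0.3 -0.2 -0.7] w 0.0659 g 0.0
guard_center [([0.4502, -0.3366, 0.0346], 0.74), ([0.438, 0.2032, 0.0116], 0.49)]
tray [([0.4547, -0.3421, 0.0004], 0.8)]
knob_center [([0.4507, 0.1012, 0.0077], 0.15)]
dropper []
[([0.5101, 0.1592, 0.0927], 0.67)]
cm [ 1.108e+01 -4.896e+01 -1.000e-02] twist -0.0
```

Ring is in the tray, standing upright (centre about 32 mm up, within 5 mm of the middle). Now back to the knob.

>>> arm_command(motion=[{"gripper": 0.7, "translation": [0.8, -3.5, 0], "twist": 0}, {"gripper": 0.7, "translation": [1.8, -8, 0], "twist": 0}, {"gripper": 0.7, "translation": [3, -13.5, 0], "twist": 0}, {"gripper": 0.7, "translation": [4.2, -19, 0], "twist": 0}, {"gripper": 0.7, "translation": [5.4, -24.5, 0], "twist": 0}, {"gripper": 0.7, "translation": [6.6, -30, 0], "twist": 0}, {"gripper": 0.7, "translation": [7.8, -35.5, 0], "twist": 0}, {"gripper": 0.7, "translation": [9, -40, 0], "twist": 0}, {"gripper": 0.7, "translation": [10, -44, 0], "twist": 0}, {"gripper": 0.7, "translation": [10.7, -47, 0], "twist": 0}, {"gripper": 0.7, "translation": [11.1, -49, 0], "twist": 0}, {"gripper": 0.7, "translation": [11.1, -49, 0], "twist": 0}])

```text
time: 11.68
eef_pos: [0.5084, 0.1599, 0.205]
tcp_rot: [-180.0, 0.0, 6.4]
contact_force: [-0.2, 0.2, 0.4]
gripper_width: 0.0658
grasp_force: 0.0
```

```bash
python3 - <<'E'
from h import *
st();p=imaging.grab_frame('wrist');cv2.imwrite('pics/w3.png',p['img'])
for t in('knob_center','lock_knob','loupe_axis','sample'):
    print(t,[(d['at'],round(d['conf'],2)) for d in imaging.pinpoint(t,p)[:2]])
E
```

```text
11.675 [0.5084 0.1599 0.205 ] [-1.7999e+02  5.0000e-02  6.4200e+00] F [-0.2  0.2  0.4] w 0.0658 g 0.0
knob_center [([0.5047, 0.1564, 0.1163], 0.79)]
lock_knob [([0.5112, 0.1521, 0.0974], 0.62)]
loupe_axis [([0.4416, 0.1549, 0.039], 0.93)]
sample [([0.4433, 0.2012, 0.0081], 0.66)]
```

View pics/w3.png

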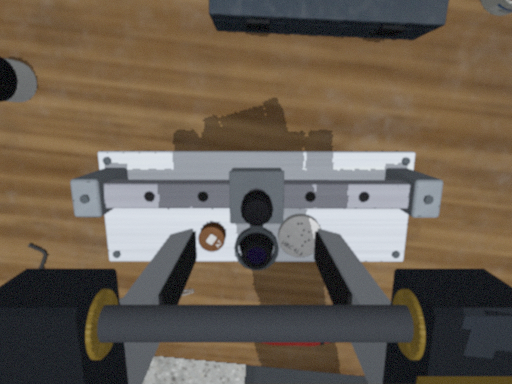

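The knob top is at (257,206), midway between the holes and close to the fingers' midline. I'll shift 1 mm in y and 2 mm in x, then go down 10.9 cm.

>>> arm_command(motion=[{"gripper": 0.7, "translation": [0.2, 0.1, 3], "twist": 0}, {"gripper": 0.7, "translation": [0.2, 0.1, 6], "twist": 0}, {"gripper": 0.7, "translation": [0.2, 0.1, 9], "twist": 0}, {"gripper": 0.7, "translation": [0.2, 0.1, 10.9], "twist": 0}, {"gripper": 0.7, "translation": [0.2, 0.1, 10.9], "twist": 0}, {"gripper": 0.1, "translation": [0.2, 0.1, 10.9], "twist": 0}, {"gripper": 0.1, "translation": [0.2, 0.1, 10.9], "twist": 0}, {"gripper": 0.1, "translation": [0.2, 0.1, 10.9], "twist": 0}, {"gripper": 0.1, "translation": [0.2, 0.1, 10.9], "twist": 0}, {"gripper": 0.1, "translation": [0.2, 0.1, 10.9], "twist": 0}, {"gripper": 0.1, "translation": [0.2, 0.1, 10.9], "twist": 0}])

```text
time: 13.3
eef_pos: [0.511, 0.1583, 0.0968]
tcp_rot: [-180.0, -0.0, 6.3]
contact_force: [-0.4, -0.2, 2.8]
gripper_width: 0.0252
grasp_force: 30.0
```

```bash
python3 - <<'E'
from h import *
st();p=imaging.grab_frame('wrist');cv2.imwrite('pics/w4.png',cv2.resize(p['img'][150:330,150:370],None,fx=3,fy=3))
st()
E
```

```text
13.3 [0.511  0.1583 0.0968] [-1.7999e+02 -3.0000e-02  6.3000e+00] F [-0.4 -0.2  2.8] w 0.0252 g 30.0
13.35 [0.511  0.1583 0.0968] [-1.7999e+02 -3.0000e-02  6.2900e+00] F [-1.1  0.4  4.2] w 0.0251 g 30.0
```

View pics/w4.png

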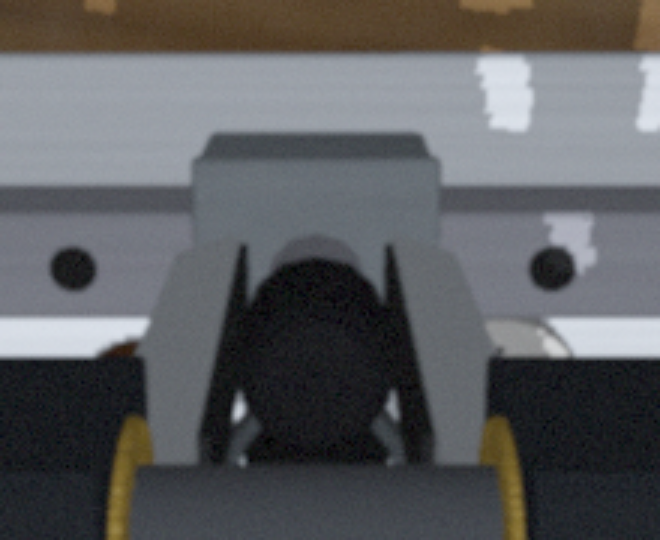

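The enlarged crop shows the knob squarely between the pads at (318,350), centred between the holes. Pull it up about 13 mm.

>>> arm_command(motion=[{"gripper": 0.1, "translation": [0, 0, -0.4], "twist": 0}, {"gripper": 0.1, "translation": [0, 0, -0.8], "twist": 0}, {"gripper": 0.1, "translation": [0, 0, -1.2], "twist": 0}, {"gripper": 0.1, "translation": [0, 0, -1.35], "twist": 0}, {"gripper": 0.1, "translation": [0, 0, -1.35], "twist": 0}, {"gripper": 0.1, "translation": [0, 0, -1.35], "twist": 0}])

```text
time: 14.1
eef_pos: [0.5109, 0.1583, 0.1099]
tcp_rot: [-180.0, -0.0, 6.3]
contact_force: [0.5, 1.2, -7.8]
gripper_width: 0.025
grasp_force: 30.0
```

>>> arm_command(motion=[{"gripper": 0.1, "translation": [0, -0.5, 0], "twist": 0}, {"gripper": 0.1, "translation": [0, -1.2, 0], "twist": 0}, {"gripper": 0.1, "translation": [0, -2, 0], "twist": 0}, {"gripper": 0.1, "translation": [0, -2.8, 0], "twist": 0}, {"gripper": 0.1, "translation": [0, -3.6, 0], "twist": 0}, {"gripper": 0.1, "translation": [0, -4.2, 0], "twist": 0}, {"gripper": 0.1, "translation": [0, -4.7, 0], "twist": 0}, {"gripper": 0.1, "translation": [0, -5, 0], "twist": 0}, {"gripper": 0.1, "translation": [0, -5, 0], "twist": 0}, {"gripper": 0.1, "translation": [0, -5, 0], "twist": 0}, {"gripper": 0.1, "translation": [0, -5, 0], "twist": 0}])

```text
time: 15.48
eef_pos: [0.5053, 0.2085, 0.11]
tcp_rot: [-179.9, -0.0, 6.3]
contact_force: [2.6, 0.7, -7.5]
gripper_width: 0.0247
grasp_force: 30.0
```

>>> arm_command(motion=[{"gripper": 0.1, "translation": [0, 0, 0.3], "twist": 0}, {"gripper": 0.1, "translation": [0, 0, 0.6], "twist": 0}, {"gripper": 0.1, "translation": [0, 0, 0.9], "twist": 0}, {"gripper": 0.1, "translation": [0, 0, 1.2], "twist": 0}, {"gripper": 0.1, "translation": [0, 0, 1.4], "twist": 0}, {"gripper": 0.1, "translation": [0, 0, 1.4], "twist": 0}, {"gripper": 0.1, "translation": [0, 0, 1.4], "twist": 0}])

```text
time: 16.35
eef_pos: [0.5055, 0.2079, 0.0968]
tcp_rot: [-180.0, -0.0, 6.3]
contact_force: [-0.7, 0.4, 6.0]
gripper_width: 0.0253
grasp_force: 30.0
```

>>> arm_command(motion=[{"gripper": 0.1, "translation": [0, 0, 0.15], "twist": 0}, {"gripper": 0.1, "translation": [0, 0, 0.15], "twist": 0}, {"gripper": 0.1, "translation": [0, 0, 0.15], "twist": 0}])

```text
time: 16.73
eef_pos: [0.5057, 0.208, 0.0966]
tcp_rot: [-180.0, -0.1, 6.3]
contact_force: [-2.9, -0.2, 16.8]
gripper_width: 0.0248
grasp_force: 30.0
```

```bash
python3 - <<'E'
from h import *
st();p=imaging.grab_frame('scene');q=p['img'];a=cv2.resize(q[200:384,100:320],None,fx=2.5,fy=2.5)
cv2.imwrite('pics/s5.png',a)
for t in('guard_center','tray','loupe_axis','sample','lock_knob'):
    print(t,[(d['at'],round(d['conf'],2)) for d in imaging.pinpoint(t,p)[:2]])
E
```

```text
16.725 [0.5057 0.208  0.0966] [-1.7998e+02 -7.0000e-02  6.2800e+00] F [-2.9 -0.2 16.8] w 0.0248 g 30.0
guard_center [([0.4524, -0.3374, 0.0323], 0.61)]
tray [([0.5009, 0.208, 0.1006], 0.65), ([0.4534, -0.3411, -0.0001], 0.63)]
loupe_axis [([0.4406, 0.2018, 0.039], 0.79)]
sample [([0.4375, 0.2013, 0.0412], 0.51), ([0.4392, 0.2026, 0.0102], 0.48)]
lock_knob [([0.4977, 0.2037, 0.0975], 0.67)]
```

View pics/s5.png

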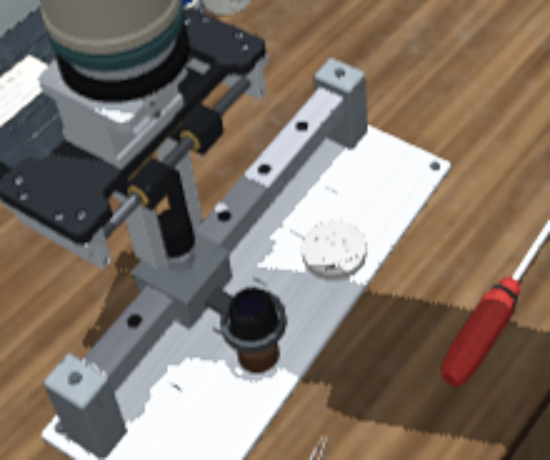

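The loupe at (253,318) stands over the brown sample at (258,357). The knob stops hard at its original home height, and the ring is still in the tray, so I'm handing the job in.

```bash
python3 -c "
from h import *
print(r.close_job());st()"
```

```text
the job is handed in; nothing more can be done
None
the job is handed in; nothing more can be done
```

The job is handed in at about 17 s of the 61 s; no verdict came back. The guard ring is standing in the tray, the carriage is one hole over at +0.05 with the loupe above the sample, and the knob is still gripped with the pin pressed home, at the same height as at the start.

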